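Close the vents of the wax moulds in turn

TASK

Close three vents on the little moulds standing on the orange tray: with the fingertips, gently push the blue vent pin all the way down, then the yellow one, then the green one. Leave the red pin up, because that mould is not ready. Only touch the pins: do not pick up, tip or shift the moulds, and leave everything else on the bench alone.

Things in the scene. Friction and masses are not known exactly. Their poses are not given: they have to be found in the camera images.
- tray: shallow orange plastic tray, fixed to the bench, 270 (x) by 330 (y) mm, rim 16 mm high, floor 4 mm thick; origin at the centre of its underside
- mould_blue: small square aluminium mould block (64 x 64 x 54 mm, 0.6 kg, loose, standing on the tray floor) carrying the blue vent pin; origin at the centre of its underside, z up. A black rubber buffer under the pin rises to 58 mm above its underside
- pin_blue_top (a point): centre of the top face of the blue pin's round cap (30 mm across, 7 mm thick), over the middle of its mould; 89 mm above the mould's underside when the pin is up, 77 mm when it is fully down and no longer pressed. The cap sits on a cushion spring on the pin (1.2 N/mm, 8 mm of give, hard beyond), so it sinks about 3 mm before the pin itself moves and springs back when released
- pin_blue (a joint): how far the blue vent pin is pushed down, in m: 0 fully up, 0.012 fully down against a hard stop. This is the pin, not its sprung cap. It slides straight down against 3.5 N of friction plus slight damping and stays where it is left; at the start 0 to 0.003
- mould_yellow: small square aluminium mould block (64 x 64 x 54 mm, 0.6 kg, loose, standing on the tray floor) carrying the yellow vent pin; origin at the centre of its underside, z up. A black rubber buffer under the pin rises to 58 mm above its underside
- pin_yellow_top (a point): centre of the top face of the yellow pin's round cap (30 mm across, 7 mm thick), over the middle of its mould; 89 mm above the mould's underside when the pin is up, 77 mm when it is fully down and no longer pressed. The cap sits on a cushion spring on the pin (1.2 N/mm, 8 mm of give, hard beyond), so it sinks about 3 mm before the pin itself moves and springs back when released
- pin_yellow (a joint): how far the yellow vent pin is pushed down, in m: 0 fully up, 0.012 fully down against a hard stop. This is the pin, not its sprung cap. It slides straight down against 3.5 N of friction plus slight damping and stays where it is left; at the start 0 to 0.003
- mould_green: small square aluminium mould block (64 x 64 x 54 mm, 0.6 kg, loose, standing on the tray floor) carrying the green vent pin; origin at the centre of its underside, z up. A black rubber buffer under the pin rises to 58 mm above its underside
- pin_green_top (a point): centre of the top face of the green pin's round cap (30 mm across, 7 mm thick), over the middle of its mould; 89 mm above the mould's underside when the pin is up, 77 mm when it is fully down and no longer pressed. The cap sits on a cushion spring on the pin (1.2 N/mm, 8 mm of give, hard beyond), so it sinks about 3 mm before the pin itself moves and springs back when released
- pin_green (a joint): how far the green vent pin is pushed down, in m: 0 fully up, 0.012 fully down against a hard stop. This is the pin, not its sprung cap. It slides straight down against 3.5 N of friction plus slight damping and stays where it is left; at the start 0 to 0.003
- mould_red: small square aluminium mould block (64 x 64 x 54 mm, 0.6 kg, loose, standing on the tray floor) carrying the red vent pin; origin at the centre of its underside, z up. A black rubber buffer under the pin rises to 58 mm above its underside
- pin_red_top (a point): centre of the top face of the red pin's round cap (30 mm across, 7 mm thick), over the middle of its mould; 89 mm above the mould's underside when the pin is up, 77 mm when it is fully down and no longer pressed. The cap sits on a cushion spring on the pin (1.2 N/mm, 8 mm of give, hard beyond), so it sinks about 3 mm before the pin itself moves and springs back when released
- pin_red (a joint): how far the red vent pin is pushed down, in m: 0 fully up, 0.012 fully down against a hard stop. This is the pin, not its sprung cap. It slides straight down against 3.5 N of friction plus slight damping and stays where it is left; at the start 0 to 0.003
- wax_tree: red wax casting tree on a brown cup, bystander, 160 mm tall, 120 mm wide; origin under its centre
- jar: clear glass jar with steel lid, bystander, 64 mm across, 85 mm tall; origin under its centre
- can: red drinks can, bystander, 66 mm across, 115 mm tall; origin under its centre
- spatula: black-handled spatula lying flat, bystander; origin under it
- spanner: steel spanner lying flat, bystander; origin under it
- dish: open black plastic dish, bystander, 70 x 130 x 30 mm; origin under its centre
Mind the look-alikes: they are no part of the job. Leave any brown or turquoise look-alike of the mould_yellow alone.

How it is judged:
On the way, in this order (a step that is already met when the one before it is completed fails the run):
1. the blue pin is pushed down while the others are still up (value of joint pin_blue above 0.008 m and value of joint each of pin_yellow, pin_green, pin_red below 0.005 m), for 0.2 s.
2. then the yellow pin is down, green and red still up (value of joint each of pin_blue, pin_yellow above 0.008 m and value of joint each of pin_green, pin_red below 0.005 m), for 0.2 s.
3. then the green pin is down, red still up (value of joint each of pin_blue, pin_yellow, pin_green above 0.008 m and value of joint pin_red below 0.005 m), for 0.2 s.
At the end, for the whole second after the job is handed in: the blue, yellow and green pins are at least 8 mm down (of 12 mm), the red pin less than 5 mm; all four moulds stand still and upright within 20 mm of where they began, and no bystander has moved more than 20 mm (all of step 3 and distance of each of mould_blue, mould_yellow, mould_green, mould_red, wax_tree, jar, can, spatula, spanner, dish from where it was at the start of the episode below 0.02 m and angle between each of mould_blue, mould_yellow, mould_green, mould_red's own z axis and vertical below 0.1 rad and linear speed of each of mould_blue, mould_yellow, mould_green, mould_red below 0.02 m/s); the robot touches nothing.
It fails at once if the red pin is pushed (over 5 mm) (value of joint pin_red above 0.005 m).
It fails at once if a pin is pushed (over 5 mm) before its turn ((value of joint pin_yellow above 0.005 m and value of joint pin_blue below 0.008 m) or (value of joint pin_green above 0.005 m and value of joint pin_yellow below 0.008 m)).
It fails at once if a mould or its pin is pushed with more than 25 N (contact force between any of mould_blue, mould_yellow, mould_green, mould_red and the arm above 25 N or contact force between any of mould_blue, mould_yellow, mould_green, mould_red and the fingers above 25 N).
It fails at once if a mould is lifted (over 8 mm), tipped (over 0.15 rad) or shifted (over 20 mm) (height (world z) of any of mould_blue, mould_yellow, mould_green, mould_red above 0.012 m or angle between any of mould_blue, mould_yellow, mould_green, mould_red's own z axis and vertical above 0.15 rad or distance of any of mould_blue, mould_yellow, mould_green, mould_red from where it was at the start of the episode above 0.02 m).
It fails at once if a bystander is disturbed (moved more than 20 mm) (distance of any of wax_tree, jar, can, spatula, spanner, dish from where it was at the start of the episode above 0.02 m).
It also fails if it takes over 48 s, if anything falls off the work surface, if the arm or the gripper's body presses on something with over 40 N, if the wrist force passes 120 N, or if a joint passes its speed limit or range.

ROBOT

A 7-joint arm with a two-finger parallel gripper is mounted at the origin on the work surface. World frame = base frame: x ahead of the robot, y to its left, z up, the work surface at z = 0. Lengths are in m, angles in rad, forces in N, time in s.
With the tool pointing down it reaches from about 0.425 to 1.025 m from the base axis. Payload 3.6 kg.
Tool frame: the origin (TCP) lies on the front face of the gripper's body, between the roots of the fingers; the fingertips stand ctrl.tip_reach ahead of it and the grasp point (between the pads) lies 54 mm ahead of it (ctrl.tip_reach is the distance from the TCP to the fingertips, in m); z points along the fingers, y is the line along which they close (so a half turn about z gives the same grasp; the last joint's range is limited). The gripper opens to 85 mm and grips with 20 to 120 N. Pads are 22 mm wide; open, the fingers measure 114 mm over their backs; the gripper's body (76 mm by 85 mm) begins 54 mm behind the grasp point. The pads swing forward as they close: fully open they stand 13 mm farther back than shut.
Start: joints at [1.159, 0.591, 0.048, 1.609, -0.033, 0.943, -0.034], TCP at [0.227, -0.688, 0.304] pointing down, gripper open.
Joint ranges: [-2.69, 2.69], [-0.47, 2.24], [-1.27, 1.36], [0.19, 2.51], [-1.53, 4.68], [0.08, 2.07], [-3.09, 3.09]. Speed limits (rad/s): [2.57, 2.57, 3.14, 3.14, 3.14, 3.14, 3.14].

INTERFACE

Orientations are given as a 3x3 rotation matrix whose columns are the frame's x, y, z axes.
In Python, from station import ctrl, viewer, ticket gives the robot as it stands. The module is installed in compiled form; this text tells all that it offers.
- The arm moves only by the shell command python3 -m inch 'ROWS' [FORCE]. ROWS is JSON, a list of rows, each a list of 7 numbers: the shift along the world's x, y, z in mm, then the turn, a rotation vector about the world's x, y, z in degrees, then the opening, from -1 (shut) to 1 (fully open). In form: [[dx, dy, dz, wx, wy, wz, jaw], ...]. A call has 1 to 5 rows; each row is the pose to reach, as a shift and turn from the pose commanded when the call began; what a row does not reach only later rows make up. A row lasts 1/8 s, in which the tool goes at most 62.5 mm and 10.7 degrees, less where a joint would pass 70% of its speed; a pose out of reach is approached as far as the arm can. A call with a gripper value outside its range is refused whole. The fingers move at their own pace and stop on an object; FORCE is the grip in N (left out, the last holds). Time passes only in rows, so rows that repeat a pose let the fingers close. It gives the time, the measured TCP pose, the force, the opening and the grip force at its end, in the units of the state.
- ctrl.read_state(): the state, without advancing time (a new reading comes with each control period).
- viewer.camera(name): name is "scene" or "top" or "wrist"; returns the picture (400x640x3 uint8, blue, green, red); there is no depth.
- viewer.camera_model(name): a dict with "mtx" (3x3 intrinsics, pixels), "k1" (the pictures are not rectified: a ray, as slopes to the right and down, at radius r is drawn at 1 + k1 r^2 times it, then the intrinsics apply), "world_from_camera" (4x4, takes a point from camera to world coordinates). Camera axes: x right, y down, z forward; pixel columns grow to the right and rows downward; lengths in m; the calibration is good to about 2 mm. A picture is of the moment at which its call begins: read the wrist's pose just before it. camera_model takes no time and is no camera call; for the wrist camera it gives the pose at the moment of the call.
- ticket.finish_job(): hands the job in; it is judged then, once.
Trained networks look in the newest picture that a camera, given by its name, has taken for a name from the list of things; names that differ only in an ending like _2 or _b are one class to them, and where a whole thing is asked for, a point or a joint stands for the part that bears it (a point fixed in the world has none). Each returns a list of dicts, best first, with "confidence" (0 to 1); they miss things now and then, are a little off and sometimes report something else, mostly with a low value. They report only what shows in the picture. A call takes as long as a camera call. They do not tell look-alikes from the thing itself.
- viewer.recognise(camera, target): "location" ([x, y, z] in m, in the coordinates of the camera as it stood for that picture, good to about 4 mm: the middle of the surface that is visible of it).
- viewer.silhouettes(camera, target): "mask" (400x640 bool, what is visible of it).
The state is a dict: "time_s": time; "joints": joint angles; "qvel": joint speeds; "joint_torque": joint torques, N m; "tool_pos": TCP position; "tcp_rot": TCP orientation; "force": force on the tool from outside, world axes, zero at the start; "moment": the same for the moment, N m; "finger_gap": opening from 0.0 (shut) to 1.0 (fully open); "grasp_force": force on a finger pad.
Only numpy, scipy, OpenCV 4.12 (cv2) and the standard library are available. Lean on these libraries where they do the work, as an engineer would, in place of code of your own. Each camera call takes 0.05 s, during which the arm holds its last target. There are 200 camera calls.

## Working session

There is one attempt and no reset: what is moved stays moved. The work goes in short steps, Python scripts to look and compute and a shell command to move; the robot and the scene stay as the last step left them, time stands still between calls to the robot, and variables do not carry over. Pictures are saved under pics/ and viewed, at most 10 in all, crops included, and the job is handed in when it is done.

```bash
mkdir -p pics; cat > h.py <<'E'
import numpy as np, cv2
from station import ctrl, viewer, ticket
def towld(cam,p,M=None):
    M=viewer.camera_model(cam)["world_from_camera"] if M is None else M
    return (np.array(M)@np.r_[p,1])[:3]
def ray_z(cam,uv,z):
    m=viewer.camera_model(cam);K=np.array(m["mtx"]);W=np.array(m["world_from_camera"])
    d=cv2.undistortPoints(np.array([[uv]],float),K,np.array([m["k1"],0,0,0.]))[0,0]
    r=W[:3,:3]@np.r_[d,1];o=W[:3,3];return o+r*(z-o[2])/r[2]
def proj(cam,p):
    m=viewer.camera_model(cam);W=np.linalg.inv(np.array(m["world_from_camera"]))
    c=(W@np.r_[p,1])[:3];s=c[:2]/c[2];s=s*(1+m["k1"]*(s@s));K=np.array(m["mtx"]);return (K@np.r_[s,1])[:2]
E
python3 - <<'E'
from h import *
s=ctrl.read_state();print(s["time_s"],s["tool_pos"],s["tcp_rot"],s["finger_gap"],ctrl.tip_reach,s["force"])
for c in("top","scene"):
    cv2.imwrite(f"pics/{c}0.png",viewer.camera(c))
    for t in("blue","yellow","green","red"):
        for n in(f"pin_{t}_top",f"mould_{t}"):
            for d in viewer.recognise(c,n):
                w=towld(c,d["location"]);print(c,n,round(d["confidence"],2),w.round(3),proj(c,w).round(0))
E
```

```text
0.0 [ 0.2270256  -0.68782118  0.30271738] [[ 9.49579104e-01  3.13526352e-01 -8.66995296e-04]
 [ 3.13527510e-01 -9.49576769e-01  2.11205284e-03]
 [-1.61094370e-04 -2.27738812e-03 -9.99997394e-01]] 0.9981508173730749 0.0726 [ 0.14755756 -0.49500587 -0.39132418]
top pin_blue_top 0.59 [0.538 0.496 0.084] [170. 192.]
top mould_blue 0.68 [0.609 0.053 0.055] [310. 174.]
top pin_yellow_top 0.69 [0.592 0.177 0.053] [272. 179.]
top pin_yellow_top 0.65 [0.299 0.169 0.086] [270. 271.]
top mould_yellow 0.95 [0.59  0.178 0.055] [271. 179.]
top mould_yellow 0.83 [ 0.538 -0.158  0.055] [375. 198.]
top mould_yellow 0.68 [0.311 0.289 0.057] [233. 266.]
top mould_yellow 0.58 [0.3   0.166 0.054] [272. 270.]
top pin_green_top 0.48 [0.485 0.161 0.09 ] [275. 211.]
top mould_green 0.85 [0.48  0.163 0.057] [275. 213.]
top mould_green 0.73 [0.505 0.017 0.089] [321. 205.]
top pin_red_top 0.57 [0.594 0.177 0.056] [271. 178.]
top pin_red_top 0.45 [0.504 0.019 0.09 ] [320. 206.]
top mould_red 0.67 [0.615 0.054 0.092] [310. 170.]
top mould_red 0.56 [0.505 0.017 0.057] [321. 206.]
top mould_red 0.42 [0.61  0.052 0.
[... 384 characters left out ...]
23 [0.622 0.181 0.056] [376. 231.]
scene mould_yellow 0.9 [0.33  0.291 0.052] [412. 172.]
scene mould_yellow 0.76 [0.32  0.167 0.049] [376. 168.]
scene mould_yellow 0.69 [ 0.567 -0.154  0.051] [268. 208.]
scene mould_yellow 0.68 [0.622 0.183 0.056] [377. 231.]
scene pin_green_top 0.44 [0.531 0.018 0.057] [324. 204.]
scene pin_green_top 0.37 [0.488 0.16  0.089] [372. 191.]
scene mould_green 0.85 [0.504 0.159 0.05 ] [370. 204.]
scene pin_red_top 0.62 [0.626 0.181 0.056] [376. 232.]
scene pin_red_top 0.6 [0.512 0.019 0.086] [326. 193.]
scene mould_red 0.57 [0.531 0.015 0.057] [324. 204.]
scene mould_red 0.23 [0.552 0.498 0.079] [486. 219.]
scene mould_red 0.18 [ 0.45  -0.442 -0.001] [196. 188.]
```

```bash
python3 - <<'E'
import cv2
i=cv2.imread("pics/top0.png");cv2.imwrite("pics/top0c.png",cv2.resize(i[130:300,200:420],None,fx=3.5,fy=3.5,interpolation=2))
E
```

```text
(no output)
```

View pics/scene0.png

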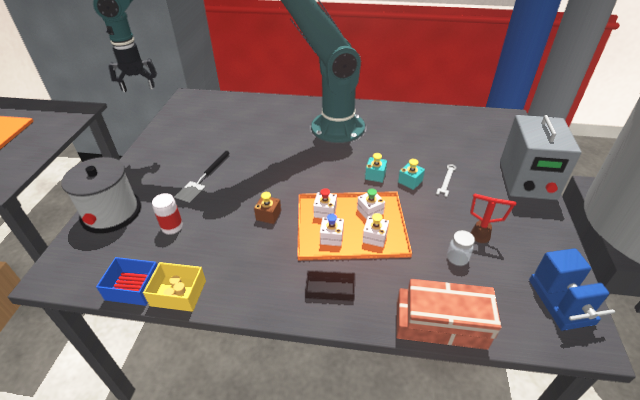

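View pics/top0.png

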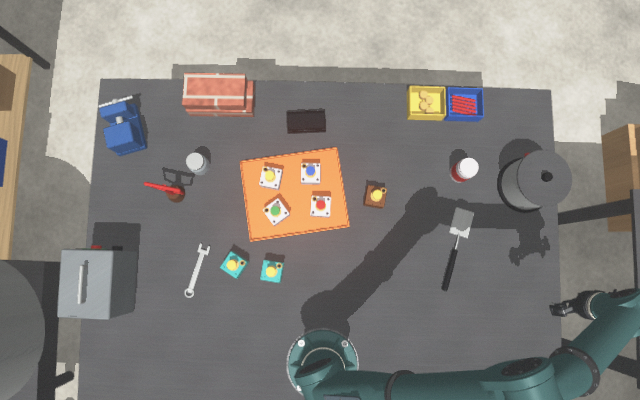

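View pics/top0c.png

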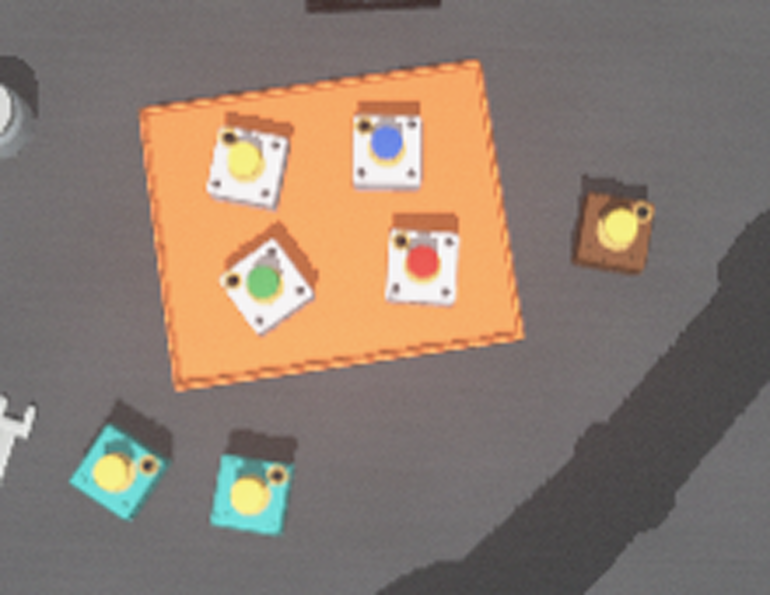

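The blue, green and red pins are each unique: top-view pixels (310,171), (275,211) and (320,205). There are four yellow-pin candidates: white on the tray (270,176), brown (375,195), and turquoise at (234,264) and (271,270). The white one on the orange tray fits the description, since the brown and turquoise blocks are the look-alikes; the enlarged crop confirms it. Next I move above the tray and shut the fingers.

```bash
python3 -m inch '[[26,56,0,0,0,0,-1],[52,112,0,0,0,0,-1],[78,168,0,0,0,0,-1],[104,224,0,0,0,0,-1],[130,280,0,0,0,0,-1]]'
python3 -m inch '[[26,56,0,0,0,0,-1],[52,112,0,0,0,0,-1],[78,168,0,0,0,0,-1],[104,224,0,0,0,0,-1],[130,280,0,0,0,0,-1]]'
python3 -m inch '[[20,50,0,0,0,0,-1],[40,100,0,0,0,0,-1],[60,150,0,0,0,0,-1],[70,180,0,0,0,0,-1],[70,180,0,0,0,0,-1]]'
python3 - <<'E'
from h import *
s=ctrl.read_state();print(s["time_s"],s["tool_pos"],s["tcp_rot"],s["finger_gap"],ctrl.tip_reach,s["force"])
i=viewer.camera("wrist");cv2.imwrite("pics/w1.png",i)
R={"blue":((100,120,80),(130,255,255)),"yellow":((22,110,100),(34,255,255)),"green":((45,100,50),(80,255,255)),"red":((172,120,80),(180,255,255))}
for c,im in(("wrist",i),("top",cv2.imread("pics/top0.png"))):
    h=cv2.cvtColor(im,cv2.COLOR_BGR2HSV)
    for k,(a,b) in R.items():
        n,l,st,ce=cv2.connectedComponentsWithStats(cv2.inRange(h,a,b))
        for j in np.argsort(-st[1:,4])[:5]+1:
            if st[j,4]>30: print(c,k,st[j],ce[j].round(0),ray_z(c,ce[j],.092).round(4))
E
```

```text
time_s: 1.52
tool_pos: [0.3581, -0.4068, 0.3043]
tcp_rot: [[0.95, 0.313, 0.001], [0.313, -0.95, -0.001], [0.001, 0.001, -1.0]]
force: [1.8, -0.8, -0.8]
finger_gap: 0.002
grasp_force: 0.0
time_s: 2.15
tool_pos: [0.4881, -0.1268, 0.3044]
tcp_rot: [[0.95, 0.313, 0.001], [0.313, -0.95, -0.0], [0.001, 0.001, -1.0]]
force: [0.7, -0.6, 1.7]
finger_gap: -0.001
grasp_force: 0.0
time_s: 2.78
tool_pos: [0.558, 0.0551, 0.3042]
tcp_rot: [[0.948, 0.319, 0.001], [0.319, -0.948, 0.002], [0.002, -0.001, -1.0]]
force: [0.2, -0.4, 0.2]
finger_gap: -0.002
grasp_force: 0.0
2.775 [0.55804695 0.05512245 0.30415888] [[ 0.94774277  0.31903298  0.00126301]
 [ 0.31903063 -0.94774276  0.00176255]
 [ 0.00175932 -0.00126751 -0.99999765]] -0.0016645827147899095 0.0726 [ 0.2048417  -0.35437875  0.23742862]
wrist blue [328 118  30  30 680] [342. 132.] [0.6168 0.0489 0.092 ]
wrist yellow [ 248  190   60   61 2056] [276. 223.] [0.5057 0.0837 0.092 ]
wrist yellow [479 241  33  28 636] [496. 254.] [ 0.547  -0.1582  0.092 ]
wrist yellow [ 61 293  33  27 545] [ 76. 307.] [0.3249 0.2826 0.092 ]
wrist yellow [194  91  31  3
[... 298 characters left out ...]
.7004 0.092 ]
top blue [  0 139   7  47 199] [  2. 158.] [0.6374 1.0667 0.092 ]
top blue [307 167   8   8  48] [310. 170.] [0.6167 0.0521 0.092 ]
top yellow [ 407   86   39   35 1174] [426. 103.] [ 0.8501 -0.3207  0.092 ]
top yellow [371 190  11  11  88] [376. 195.] [ 0.5424 -0.1589  0.092 ]
top yellow [266 171   9  10  74] [270. 175.] [0.5967 0.1797 0.092 ]
top yellow [227 260  10  10  67] [232. 264.] [0.315  0.2889 0.092 ]
top yellow [267 267  10   8  49] [271. 270.] [0.3003 0.1665 0.092 ]
top red [452 100  23  10  75] [462. 105.] [ 0.8468 -0.442   0.092 ]
top red [454 108  18   6  34] [463. 110.] [ 0.8288 -0.4431  0.092 ]
top red [452  97  23   6  31] [462.  99.] [ 0.8651 -0.4429  0.092 ]
```

View pics/w1.png

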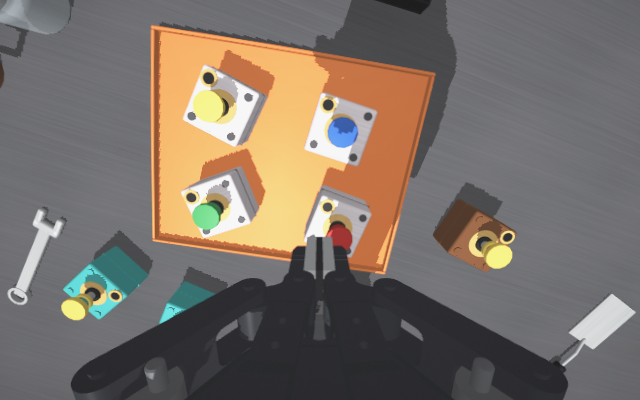

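The wrist view shows blue at (342,132), yellow at (209,105), green at (206,216) and red at (340,238), half behind the fingertips. The top and wrist views agree on blue at about (0.617, 0.050). I'll go above it, then descend slowly and watch the force.

```bash
python3 -m inch '[[30,-2,0,0,0,0,-1],[59,-5,-30,0,0,0,-1],[59,-5,-80,0,0,0,-1],[59,-5,-114,0,0,0,-1],[59,-5,-114,0,0,0,-1]]'
python3 -m inch '[[0,0,-3,0,0,0,-1],[0,0,-6,0,0,0,-1],[0,0,-8,0,0,0,-1],[0,0,-10,0,0,0,-1],[0,0,-10,0,0,0,-1]]'
python3 -m inch '[[0,0,-2,0,0,0,-1],[0,0,-4,0,0,0,-1],[0,0,-6,0,0,0,-1],[0,0,-6,0,0,0,-1]]'
python3 - <<'E'
from h import *
for c in("wrist","scene"):
    i=viewer.camera(c);cv2.imwrite(f"pics/{c}2.png",i)
a=cv2.imread("pics/wrist2.png")[100:400,120:520];b=cv2.resize(cv2.imread("pics/scene2.png")[170:260,280:400],(400,300),interpolation=2)
cv2.imwrite("pics/b2.png",np.hstack([a,b]))
E
```

```text
time_s: 3.45
tool_pos: [0.6139, 0.0439, 0.1874]
tcp_rot: [[0.95, 0.311, -0.007], [0.311, -0.95, -0.002], [-0.007, -0.0, -1.0]]
force: [0.2, -0.2, 0.1]
finger_gap: 0.0
grasp_force: 0.0
time_s: 4.08
tool_pos: [0.6162, 0.0466, 0.18]
tcp_rot: [[0.95, 0.314, 0.0], [0.314, -0.95, -0.0], [0.0, 0.0, -1.0]]
force: [0.9, 0.2, -0.5]
finger_gap: 0.002
grasp_force: 0.0
time_s: 4.58
tool_pos: [0.6161, 0.0465, 0.1736]
tcp_rot: [[0.95, 0.314, -0.001], [0.314, -0.95, -0.0], [-0.001, -0.0, -1.0]]
force: [0.5, 0.3, -0.1]
finger_gap: 0.0
grasp_force: 0.0
```

View pics/b2.png

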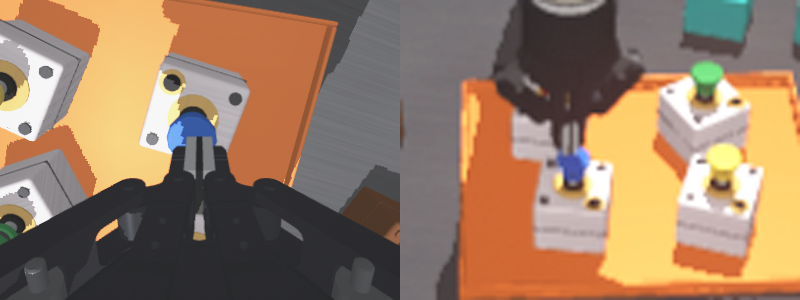

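The fingertips sit just above the blue cap, with no contact yet. I'll nudge 3 mm in y and press in small steps.

```bash
python3 -m inch '[[0,3,-2,0,0,0,-1],[0,3,-4,0,0,0,-1],[0,3,-6,0,0,0,-1],[0,3,-8,0,0,0,-1],[0,3,-8,0,0,0,-1]]'
python3 -m inch '[[0,0,-2,0,0,0,-1],[0,0,-4,0,0,0,-1],[0,0,-6,0,0,0,-1],[0,0,-6,0,0,0,-1]]'
```

```text
time_s: 5.3
tool_pos: [0.6161, 0.0494, 0.1656]
tcp_rot: [[0.95, 0.313, -0.0], [0.313, -0.95, -0.0], [-0.0, -0.0, -1.0]]
force: [0.0, 0.5, 0.1]
finger_gap: 0.001
grasp_force: 0.0
time_s: 5.8
tool_pos: [0.6164, 0.0495, 0.16]
tcp_rot: [[0.95, 0.313, 0.0], [0.313, -0.95, -0.0], [0.0, 0.0, -1.0]]
force: [-0.4, 0.2, 2.5]
finger_gap: 0.001
grasp_force: 1.4
```

```bash
python3 -m inch '[[0,0,-2,0,0,0,-1],[0,0,-4,0,0,0,-1],[0,0,-6,0,0,0,-1],[0,0,-8,0,0,0,-1],[0,0,-8,0,0,0,-1]]'
python3 -m inch '[[0,0,-1,0,0,0,-1],[0,0,-2,0,0,0,-1],[0,0,-2,0,0,0,-1]]'
```

```text
time_s: 6.42
tool_pos: [0.6164, 0.0495, 0.1518]
tcp_rot: [[0.95, 0.313, 0.0], [0.313, -0.95, 0.0], [0.0, 0.0, -1.0]]
force: [-0.5, 0.1, 2.8]
finger_gap: -0.001
grasp_force: 1.4
time_s: 6.8
tool_pos: [0.6164, 0.0495, 0.15]
tcp_rot: [[0.95, 0.313, 0.0], [0.313, -0.95, -0.0], [0.0, 0.0, -1.0]]
force: [-0.1, -1.0, 4.0]
finger_gap: -0.003
grasp_force: 2.1
```

```bash
python3 -m inch '[[0,0,-1,0,0,0,-1],[0,0,-2,0,0,0,-1],[0,0,-2,0,0,0,-1],[0,0,-2,0,0,0,-1]]'
```

```text
time_s: 7.3
tool_pos: [0.6164, 0.0495, 0.1483]
tcp_rot: [[0.95, 0.313, 0.0], [0.313, -0.95, -0.0], [0.0, 0.0, -1.0]]
force: [0.0, -0.9, 6.7]
finger_gap: 0.0
grasp_force: 3.2
```

Blue has reached its stop: the force rose to 6.7 N. I'll retract and re-measure the others.

```bash
python3 -m inch '[[0,0,20,0,0,0,-1],[0,0,75,0,0,0,-1],[-35,35,130,0,0,0,-1],[-60,60,150,0,0,0,-1],[-60,60,150,0,0,0,-1]]'
cat > m.py <<'E'
from h import *
import sys
i=viewer.camera("wrist");cv2.imwrite(sys.argv[1],i);s=ctrl.read_state();print(s["tool_pos"],s["force"])
h=cv2.cvtColor(i,cv2.COLOR_BGR2HSV)
R={"blue":((100,120,60),(130,255,255),.081),"yellow":((22,80,100),(34,255,255),.091),"green":((45,90,40),(80,255,255),.091),"red":((172,120,60),(180,255,255),.091)}
for k,(a,b,z) in R.items():
    n,l,st,ce=cv2.connectedComponentsWithStats(cv2.inRange(h,a,b))
    for j in np.argsort(-st[1:,4])[:5]+1:
        if st[j,4]>150: print(k,st[j],ce[j].round(0),ray_z("wrist",ce[j],z).round(4), ray_z("wrist",st[j,:2]+(st[j,2:4]-1)/2,z).round(4))
E
python3 m.py pics/w3.png
```

```text
time_s: 7.92
tool_pos: [0.5543, 0.1133, 0.3009]
tcp_rot: [[0.948, 0.32, 0.003], [0.319, -0.948, 0.003], [0.003, -0.002, -1.0]]
force: [-0.6, -0.4, -0.9]
finger_gap: -0.0
grasp_force: 0.0
[0.55520027 0.11111274 0.29952776] [ 0.36632269 -0.09956331  0.11251564]
blue [383 133  29  29 641] [397. 147.] [0.6185 0.0501 0.081 ] [0.6185 0.05   0.081 ]
yellow [255 205  70  52 913] [297. 234.] [0.5009 0.1175 0.091 ] [0.5018 0.1265 0.091 ]
yellow [253 106  36  32 851] [269. 123.] [0.6016 0.1764 0.091 ] [0.6029 0.1758 0.091 ]
yellow [513 246  47  36 797] [539. 266.] [ 0.5486 -0.1503  0.091 ] [ 0.55   -0.1458  0.091 ]
yellow [107 297  42  36 658] [124. 318.] [0.3304 0.2818 0.091 ] [0.3366 0.2781 0.091 ]
green [246 216  26  28 563] [259. 230.] [0.4925 0.1575 0.091 ] [0.4924 0.1579 0.091 ]
```

View pics/w3.png

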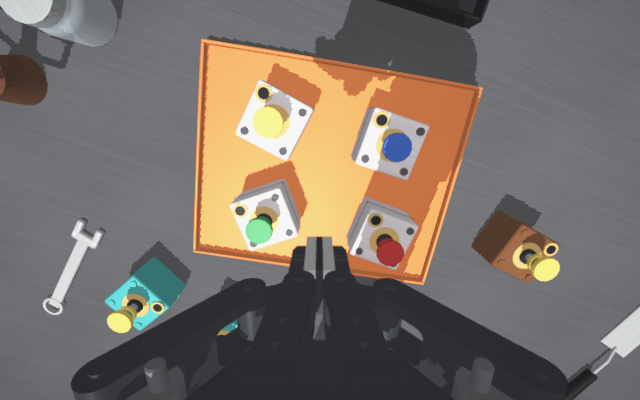

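The blue pin is down, at (397,147). The yellow cap on the white mould, at (269,122), works out to about (0.600, 0.177). I'll go above it and press.

```bash
python3 -m inch '[[40,55,-10,0,0,0,-1],[45,66,-60,0,0,0,-1],[45,66,-110,0,0,0,-1],[45,66,-128,0,0,0,-1],[45,66,-128,0,0,0,-1]]'
python3 -m inch '[[0,0,0,0,0,0,-1],[0,0,-2,0,0,0,-1],[0,0,-4,0,0,0,-1],[0,0,-6,0,0,0,-1],[0,0,-6,0,0,0,-1]]'
python3 - <<'E'
from h import *
i=viewer.camera("wrist");j=viewer.camera("scene")
cv2.imwrite("pics/b4.png",np.hstack([i[100:400,120:520],cv2.resize(j[170:260,280:400],(400,300),interpolation=2)]))
E
```

```text
time_s: 8.6
tool_pos: [0.6009, 0.1741, 0.1685]
tcp_rot: [[0.95, 0.312, -0.003], [0.312, -0.95, -0.002], [-0.003, 0.001, -1.0]]
force: [0.6, -0.5, -0.8]
finger_gap: -0.001
grasp_force: 0.0
time_s: 9.22
tool_pos: [0.6016, 0.1756, 0.1642]
tcp_rot: [[0.95, 0.314, 0.001], [0.314, -0.95, 0.0], [0.001, 0.0, -1.0]]
force: [0.8, -0.8, 1.4]
finger_gap: 0.001
grasp_force: 0.8
```

View pics/b4.png

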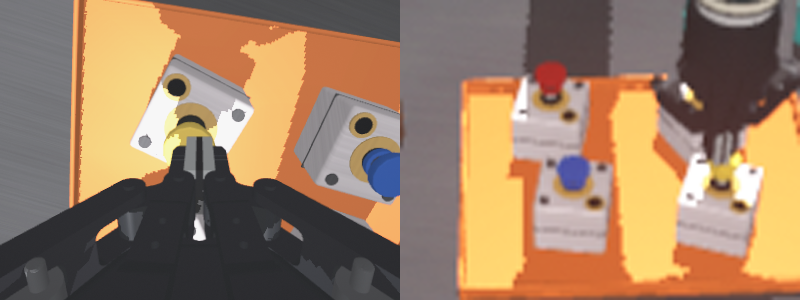

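The fingertips are centred on the yellow cap and touching it lightly. Blue is visibly lower than red. Pressing now.

```bash
python3 -m inch '[[0,0,-2,0,0,0,-1],[0,0,-5,0,0,0,-1],[0,0,-8,0,0,0,-1],[0,0,-11,0,0,0,-1],[0,0,-12,0,0,0,-1]]'
python3 -m inch '[[0,0,-1,0,0,0,-1],[0,0,-2,0,0,0,-1],[0,0,-3,0,0,0,-1],[0,0,-4,0,0,0,-1],[0,0,-4,0,0,0,-1]]'
```

```text
time_s: 9.95
tool_pos: [0.6015, 0.1756, 0.1517]
tcp_rot: [[0.95, 0.313, 0.0], [0.313, -0.95, 0.0], [0.001, -0.0, -1.0]]
force: [0.9, 0.4, 2.4]
finger_gap: 0.002
grasp_force: 1.5
time_s: 10.58
tool_pos: [0.6015, 0.1756, 0.1483]
tcp_rot: [[0.95, 0.313, 0.001], [0.313, -0.95, 0.0], [0.001, 0.0, -1.0]]
force: [0.6, -0.1, 6.3]
finger_gap: -0.002
grasp_force: 3.1
```

Yellow is down as well (6.3 N at the stop). Next is green.

```bash
python3 -m inch '[[0,0,30,0,0,0,-1],[0,0,70,0,0,0,-1],[-55,-9,70,0,0,0,-1],[-111,-18,70,0,0,0,-1],[-111,-18,70,0,0,0,-1]]'
python3 -m inch '[[0,0,-25,0,0,0,-1],[0,0,-46,0,0,0,-1],[0,0,-52,0,0,0,-1],[0,0,-54,0,0,0,-1],[0,0,-54,0,0,0,-1]]'
python3 - <<'E'
from h import *
i=viewer.camera("wrist");j=viewer.camera("scene")
cv2.imwrite("pics/b5.png",np.hstack([i[100:400,120:520],cv2.resize(j[170:260,280:400],(400,300),interpolation=2)]))
E
```

```text
time_s: 11.2
tool_pos: [0.4823, 0.1553, 0.2163]
tcp_rot: [[0.949, 0.315, -0.011], [0.315, -0.949, -0.005], [-0.012, 0.001, -1.0]]
force: [0.9, 0.7, 0.2]
finger_gap: -0.003
grasp_force: 0.0
time_s: 11.82
tool_pos: [0.4905, 0.1577, 0.1642]
tcp_rot: [[0.95, 0.313, 0.0], [0.313, -0.95, 0.0], [0.0, -0.0, -1.0]]
force: [0.3, -1.0, 0.9]
finger_gap: -0.001
grasp_force: 0.0
```

View pics/b5.png

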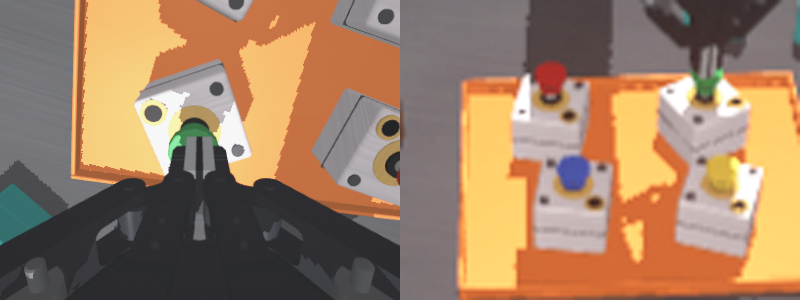

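The tips are about 3 mm right of the green cap's centre, so I'll correct by +3 mm in y and press. Blue and yellow are visibly down and red is up.

```bash
python3 -m inch '[[1,3,2,0,0,0,-1],[1,3,-2,0,0,0,-1],[1,3,-5,0,0,0,-1],[1,3,-8,0,0,0,-1],[1,3,-10,0,0,0,-1]]'
python3 -m inch '[[0,0,-2,0,0,0,-1],[0,0,-4,0,0,0,-1],[0,0,-6,0,0,0,-1],[0,0,-6,0,0,0,-1]]'
```

```text
time_s: 12.55
tool_pos: [0.4918, 0.161, 0.1539]
tcp_rot: [[0.95, 0.314, 0.001], [0.314, -0.95, 0.001], [0.001, -0.0, -1.0]]
force: [0.6, 2.0, 3.1]
finger_gap: -0.001
grasp_force: 1.6
time_s: 13.05
tool_pos: [0.4918, 0.161, 0.1482]
tcp_rot: [[0.95, 0.314, 0.001], [0.314, -0.95, 0.001], [0.001, -0.0, -1.0]]
force: [1.0, 2.1, 6.8]
finger_gap: 0.002
grasp_force: 3.2
```

Green is at its stop. I'll retract and check.

```bash
python3 -m inch '[[0,0,20,0,0,0,-1],[0,0,80,0,0,0,-1],[0,-40,130,0,0,0,-1],[0,-60,150,0,0,0,-1],[0,-60,150,0,0,0,-1]]'
python3 -m inch '[[0,-50,0,0,0,0,-1],[0,-110,0,0,0,0,-1],[0,-170,0,0,0,0,-1],[0,-200,0,0,0,0,-1],[0,-200,0,0,0,0,-1]]'
python3 - <<'E'
from h import *
j=viewer.camera("scene");t=viewer.camera("top")
cv2.imwrite("pics/b6.png",np.hstack([cv2.resize(j[170:260,280:400],(400,300),interpolation=2),cv2.resize(t[140:245,230:370],(400,300),interpolation=2)]))
s=ctrl.read_state();print(s["time_s"],s["force"],s["qvel"].max() if hasattr(s["qvel"],"max") else max(s["qvel"]))
E
```

```text
time_s: 13.68
tool_pos: [0.4909, 0.0981, 0.2986]
tcp_rot: [[0.951, 0.309, 0.001], [0.309, -0.951, -0.001], [0.0, 0.001, -1.0]]
force: [0.4, 0.6, -0.0]
finger_gap: -0.001
grasp_force: 0.0
time_s: 14.3
tool_pos: [0.4899, -0.1012, 0.2959]
tcp_rot: [[0.951, 0.309, -0.005], [0.309, -0.951, -0.0], [-0.004, -0.001, -1.0]]
force: [0.1, 1.1, -1.1]
finger_gap: -0.003
grasp_force: 0.0
14.4 [-0.22089026  0.06284756 -0.52563289] 0.004977521901427586
```

View pics/b6.png

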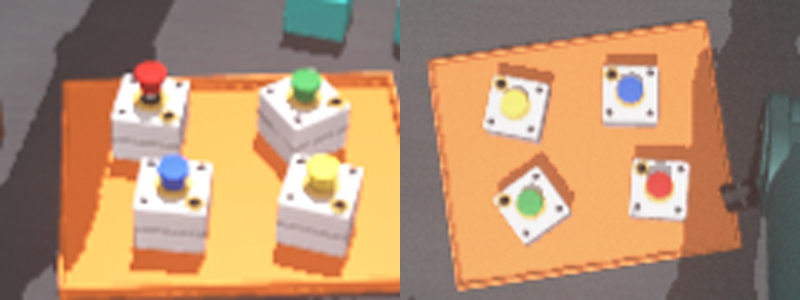

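The blue, yellow and green caps sit low on their moulds, red is still up with its stem showing, and no mould has moved.

```bash
python3 -c "
from station import ticket
print(ticket.finish_job())"
```

```text
the job is handed in; nothing more can be done
None
```

I pushed the blue, yellow and green vent pins down to their stops in that order, left red up, saw no mould shift in the last pictures, and handed the job in; no verdict came back.

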